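# Set out the soldering corner from the pile

### The job

The soldering gear is lying in one pile: please set it out for work. Put the white flux dish in the middle of the glazed tile, the charcoal block flat on the floor of its shallow steel pan, the melting dish in the middle of the tripod's gauze and the honeycomb board in the middle of the turntable, each the right way up. The dishes, block and board are brittle, so set them down gently instead of dropping them, and leave the brush jar and the third hand standing where they are.

Things in the scene. Friction and masses are not known exactly. Their poses are not given: they have to be found in the camera images.
- flux_dish: White porcelain flux dish, round and shallow: 50 mm across, 18 mm high, with a foot ring 38 mm across and 4 mm high under it. Plain, no lip. At the start it stands on the charcoal block, at the top of the pile. Origin: centre of its underside, z up. 60 g.
- charcoal: Black charcoal soldering block, 70 mm (its x) by 44 mm (its y) by 32 mm high. At the start it lies on one half of the honeycomb board, its long side along the board's, carrying the flux dish. Origin: centre of its underside. 70 g.
- melt_dish: Melting dish: round, thick, sandy-brown fireclay, 52 mm across, 24 mm high, upright sides, a shallow dark-glazed hollow, and at the rim on its +x side a pouring lip 16 mm wide and 8 mm out. It starts on the other half of the board, its round side about 15 mm from the charcoal's end, its lip within 35 degrees of the board's +x. Origin: centre of its underside. 90 g.
- board: Honeycomb soldering board, a cream ceramic slab dotted with small dark holes, 150 mm (its x) by 58 mm (its y) by 16 mm thick. At the start it lies flat on the table under all the other pile things. Origin: centre of its underside. 130 g.
- tile: White glazed tile fixed on the table, 100 by 100 mm, 9 mm thick: the place of the flux dish. Origin: centre of its underside; its top is at 9 mm.
- pan: Shallow rectangular steel pan fixed on the table, the place of the charcoal block: outside 94 mm (its x) by 68 mm (its y), 11 mm high, walls 3 mm thick; inside 88 by 62 mm; its floor is 3 mm above the table, so that the walls stand 8 mm above the floor. A flat tab, 26 mm wide, sticks out 12 mm at each end. Origin: centre of its underside.
- tripod: Steel tripod fixed on the table with a square wire gauze, 110 by 110 mm, as its top: the place of the melting dish. The gauze is firm and flat, its top 85 mm above the table. Origin: on the table, under the centre of the gauze.
- turntable: Soldering turntable: a round dark steel platter 180 mm across with fine grooves, on a small grey foot fixed to the table: the place of the honeycomb board. The platter's top is 32 mm above the table; it turns stiffly about its upright axis if pushed sideways. Origin: on the table, on the axis (it belongs to the foot and does not turn).
- brush_jar: Bystander: an amber glass jar, 52 mm across and 62 mm high, with three flux brushes standing up to about 130 mm. Leave it. Origin: centre of its underside.
- third_hand: Bystander: a third hand, a round dark steel foot 54 mm across with a short post carrying a pair of cross-lock tweezers that point along its +y, up to 82 mm high and 50 mm out. Leave it. Origin: centre of its underside.
There are look-alikes about, which are no part of the job. Leave any purple look-alike of the charcoal alone. Leave any yellow look-alike of the melt_dish alone.

How it is judged:
By the outcome, as a careful person would: the job done as asked, in the order asked, and still so for the second after the job is handed in, with the robot touching nothing.
It also fails if it takes over 125 s, if anything falls off the work surface, if the arm or the gripper's body presses on something with over 40 N, if the wrist force passes 120 N, or if a joint passes its speed limit or range.

### The arm

A 6-joint arm with a two-finger parallel gripper is mounted at the origin on the work surface. World frame = base frame: x ahead of the robot, y to its left, z up, the work surface at z = 0. Lengths are in mm, angles in rad, forces in N, time in s.
With the tool pointing down it reaches from about 400 to 925 mm from the base axis. Payload 12.5 kg.
Tool frame: the origin (TCP) lies at the very end of the fingers, on their centre line; the grasp point (between the pads) lies 19 mm behind it; z points along the fingers, y is the direction in which the jaws open and shut (so a half turn about z gives the same grasp; the last joint's range is limited). The gripper opens to 95 mm and grips with 3 to 60 N. Pads are 20 mm wide; open, the fingers measure 119 mm over their backs; the gripper's body (75 mm by 180 mm) begins 59 mm behind the grasp point.
Start: joints at [1.12, 0.491, 1.559, -0, 1.092, -0.106], TCP at [211.239, 588.239, 214.661] pointing down, gripper open.
Joint ranges: [-3.1, 3.1], [-0.84, 2.19], [0.05, 2.79], [-1.13, 4.28], [0.06, 2.93], [-2.69, 2.69]. Speed limits (rad/s): [2.22, 2.22, 2.79, 3.14, 3.14, 3.14].

### API

Orientations are given as [roll, pitch, yaw] about the fixed x, y, z axes, in that order (R = Rz(yaw) Ry(pitch) Rx(roll)).
In Python, from cell import env gives the robot as it stands.
- The arm moves only by the shell command python3 -m pendant 'ROWS'. ROWS is JSON, a list that holds one entry, the list of rows, each a list of 5 numbers: the opening, from 0 (shut) to 1 (fully open), then the shift along the tool's x, y, z in m, then the turn about the tool's z in rad. A call has exactly 8 rows; each row is the pose to reach, as a shift and turn from the pose commanded when the call began, along the tool's axes at that moment; what a row does not reach only later rows make up. A row lasts 1/10 s, in which the tool goes at most 50 mm and 8.59 degrees, less where a joint would pass 70% of its speed; a pose out of reach is approached as far as the arm can. A call with a gripper value outside its range is refused whole. The fingers move at their own pace and stop on an object; the grip force is fixed at half the most. Time passes only in rows, so rows that repeat a pose let the fingers close, or fill a call up. It gives the time, the measured TCP pose, the force and the opening at its end, in the units of the state.
- env.state(): the state, without advancing time (a new reading comes with each control period).
- env.read_camera(name): name is "scene" or "top"; returns a dict with "image" (384x512x3 uint8, blue, green, red), "range_z" (384x512 float32, mm along the optical axis (not along the pixel's ray), 0 where there is no reading), "fx", "fy", "cx", "cy" (pixels), "dist" ([k1, k2, p1, p2, k3] as OpenCV has them; the pictures are not rectified), "rvec" (rotation vector, rad) and "tvec" (3), from world to camera coordinates, as OpenCV has them. Camera axes: x right, y down, z forward; pixel columns grow to the right and rows downward; lengths in mm; the calibration is good to about 2 mm. A picture is of the moment at which its call begins.
- env.job_done(): hands the job in, once; it reports no verdict.
The state is a dict: "t": time; "joints": joint angles; "qvel": joint speeds; "tau": joint torques, N m; "eef_pos": TCP position; "tcp_rot": TCP orientation; "ft_force": force on the tool from outside, world axes, zero at the start; "moment": the same for the moment, N m; "opening": opening from 0.0 (shut) to 1.0 (fully open).
Only numpy, scipy, OpenCV 4.12 (cv2) and the standard library are available. Lean on these libraries where they do the work, as an engineer would, in place of code of your own. Each camera call takes 0.05 s, during which the arm holds its last target. There are 200 camera calls.

## Working session

There is one attempt and no reset: what is moved stays moved. The work goes in short steps, Python scripts to look and compute and a shell command to move; the robot and the scene stay as the last step left them, time stands still between calls to the robot, and variables do not carry over. Pictures are saved under pics/ and viewed, about 12 in all and at most 16, crops included, and the job is handed in when it is done.

```bash
ls; mkdir -p pics; cat > h.py <<'E'
import numpy as np, cv2
from cell import env
def cam(n):
    c=env.read_camera(n)
    c['K']=np.array([[c['fx'],0,c['cx']],[0,c['fy'],c['cy']],[0,0,1.]])
    c['R']=cv2.Rodrigues(np.array(c['rvec'],float))[0]; c['t']=np.array(c['tvec'],float).ravel(); c['d']=np.array(c['dist'],float)
    return c
def rays(c,px):
    u=cv2.undistortPoints(np.array(px,float).reshape(-1,1,2),c['K'],c['d']).reshape(-1,2)
    return np.c_[u,np.ones(len(u))]
def onplane(c,px,z):
    r=rays(c,px)@c['R']; o=-c['R'].T@c['t']
    return o+r*((z-o[2])/r[:,2])[:,None]
def cloud(c):
    h,w=c['range_z'].shape
    g=np.stack(np.meshgrid(np.arange(w),np.arange(h)),-1).reshape(-1,2)
    return ((rays(c,g)*c['range_z'].reshape(-1,1)-c['t'])@c['R']).reshape(h,w,3)
E
python3 - <<'E'
from h import *
for n in('top','scene'):
    c=cam(n); cv2.imwrite(f'pics/{n}0.png',c['image'])
    print(n,-c['R'].T@c['t'],c['fx'],c['R'][2])
print(env.state())
E
```

```text
pics
top [ 389.47036931   18.68105546 1176.71238567] 415.69926150898306 [ 0.12090481 -0.0085153  -0.99262758]
scene [ 851.90374604 -435.80141444  898.39000529] 378.3313381786833 [-0.30545934  0.43571529 -0.84666804]
{'t': 0.1, 'joints': array([ 1.12037000e+00,  4.91480094e-01,  1.55937470e+00, -1.81375965e-05,
        1.09172857e+00, -1.05618750e-01]), 'qvel': array([-1.59042948e-05, -5.59510389e-04, -7.78278469e-04, -3.78397192e-05,
        4.37026043e-04, -2.73879688e-04]), 'tau': array([ 1.78953687e-03, -6.13621402e+01, -2.58605880e+01,  6.93366048e-02,
        4.71217255e-02, -6.20587298e-05]), 'eef_pos': array([211.15877151, 588.01910497, 214.13686834]), 'tcp_rot': array([-3.14060577e+00, -8.84452003e-05,  2.79679340e+00]), 'ft_force': array([ 0.61188352, -0.4826947 ,  0.9802646 ]), 'moment': array([-0.00600867,  0.0187595 , -0.0338134 ]), 'opening': 0.9989348311088699}
```

View pics/top0.png

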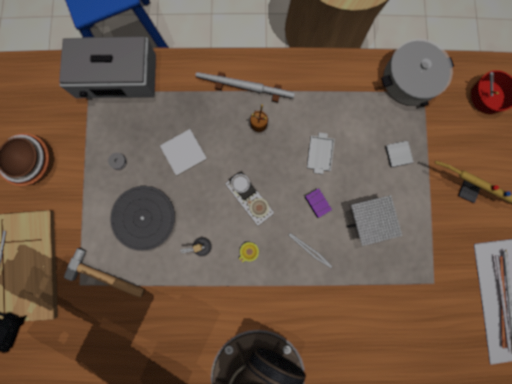

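View pics/scene0.png

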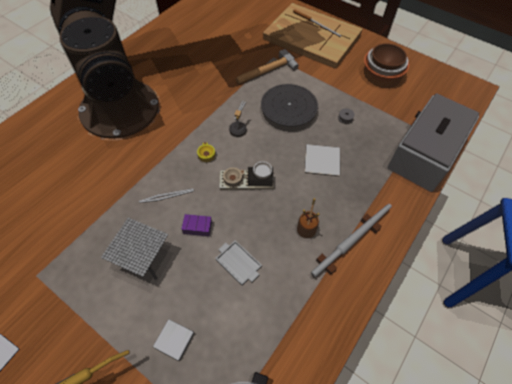

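The top view shows the pile at (249,197), with the flux dish at (240,183), charcoal at about (245,190) and melting dish at (260,207). The turntable is at (143,217), the tile at (183,152) with a smaller white slab at (399,153), the pan at (320,152) and the gauze at (376,220). The jar is at (259,121), the third hand at (202,246), and the look-alikes are purple (318,202) and yellow (250,252).

Next I measure everything and check one close crop.

```bash
python3 - <<'E'
from h import *
c=cam('top');s=cam('scene')
a=cv2.resize(c['image'][160:235,210:290],None,fx=5,fy=5,interpolation=cv2.INTER_CUBIC)
b=cv2.resize(s['image'][145:205,205:285],None,fx=5,fy=5,interpolation=cv2.INTER_CUBIC)
b=cv2.copyMakeBorder(b,0,a.shape[0]-b.shape[0],0,0,cv2.BORDER_CONSTANT)
cv2.imwrite('pics/crop1.png',np.hstack([a,b]))
for cc,pts in((c,dict(flux=(240,183),melt=(260,207),tile=(183,152),white2=(399,153),pan=(320,152),gauze=(376,220),turn=(143,217),jar=(259,121),third=(202,246),purple=(318,202),yellow=(250,252))),):
    P=cloud(cc)
    for k,(u,v) in pts.items(): print(k,P[v,u].round(1),np.median(P[v-3:v+4,u-3:u+4].reshape(-1,3),0).round(1))
# regions
P=cloud(c); im=c['image'].astype(int); hsv=cv2.cvtColor(c['image'],cv2.COLOR_BGR2HSV)
def rect(name,m,z,roi):
    u0,v0,u1,v1=roi; mm=np.zeros(m.shape,np.uint8); mm[v0:v1,u0:u1]=m[v0:v1,u0:u1]
    n,l,st,ce=cv2.connectedComponentsWithStats(mm); i=1+np.argmax(st[1:,4]); 
    q=np.argwhere(l==i)[:,::-1]; w=onplane(c,q,z)[:,:2].astype(np.float32)
    print(name,st[i],cv2.minAreaRect(w), 'mean',w.mean(0))
wh=(hsv[...,1]<40)&(hsv[...,2]>150)
rect('tile',wh,9,(155,125,215,180)); rect('white2',wh,9,(380,135,420,172)); rect('pan',(hsv[...,2]>140)&(hsv[...,1]<50),3,(300,125,342,180))
rect('turn',P[...,2]>20,32,(95,170,180,255)); rect('gauze',P[...,2]>75,85,(335,180,410,260))
rect('board',P[...,2]>9,16,(215,160,285,235))
rect('char',P[...,2]>44,48,(215,160,285,235))
rect('flux',P[...,2]>56,66,(215,160,285,235))
E
```

```text
flux [529.9  46.   58. ] [530.4  46.1  55.2]
melt [466.6  -8.6  29.5] [466.8  -8.6  28.8]
tile [626.1 210.9   6.7] [626.1 210.4   8.3]
white2 [ 620.6 -407.6   21.2] [ 620.9 -407.9   19.1]
pan [ 6.272e+02 -1.834e+02  3.000e-01] [ 627.1 -183.4    2. ]
gauze [ 427.5 -313.3   87.2] [ 427.6 -314.5   84. ]
turn [439.2 314.9  28.8] [439.1 314.6  30.9]
jar [704.8  -6.3  50.8] [704.3  -6.3  49.9]
third [359.8 150.9  25. ] [360.8 149.   22.2]
purple [ 480.  -169.4   31.4] [ 480.  -169.5   31.3]
yellow [343.1  19.1  17.1] [342.8  19.1  12.8]
tile [ 162  131   43   43 1070] ((626.8972778320312, 211.58860778808594), (94.62333679199219, 94.51744079589844), 29.687963485717773) mean [626.5175  211.50441]
white2 [390 146  18  12 144] ((627.6624755859375, -411.76043701171875), (27.268970489501953, 53.23037338256836), 8.306839942932129) mean [ 628.98987 -409.23444]
pan [308 138  24  35 650] ((616.366455078125, -180.65380859375), (61.61623001098633, 98.16925811767578), 80.86254119873047) mean [ 619.6198 -181.0641]
turn [ 110  186   65   65 3320] ((437.0089111328125, 317.42572021484375), (176.37794494628906, 178.6239013671875), 0.2217031568288803) mean [436.59534 317.24786]
gauze [ 352  195   50   51 1738] ((427.75360107421875, -315.40216064453125), (112.94217681884766, 113.0096435546875), 12.14174747467041) mean [ 427.0602  -315.23904]
board [ 225  171   49   55 1129] ((494.5178527832031, 21.670867919921875), (152.17222595214844, 61.453399658203125), 36.88546371459961) mean [493.90106   21.864103]
char [229 171  27  29 417] ((525.0145263671875, 41.979469299316406), (70.1723861694336, 50.28533172607422), 33.98905944824219) mean [526.05756  41.37638]
flux [231 174  19  19 176] ((529.0018920898438, 45.82587432861328), (48.53947067260742, 48.18697738647461), 26.643211364746094) mean [529.47864  45.79049]
```

View pics/crop1.png

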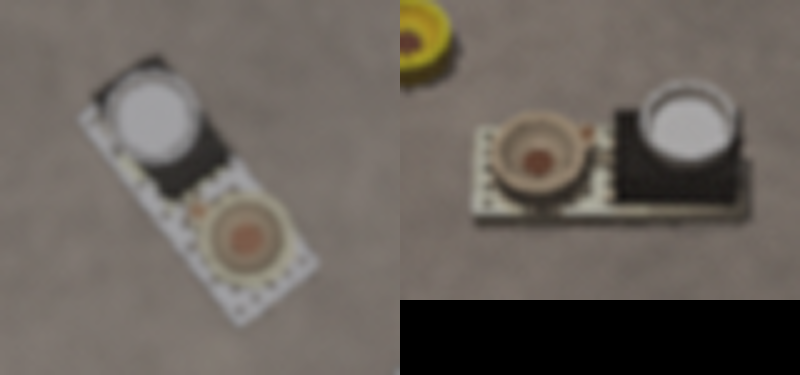

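The crop confirms the choice. The white dish sits on the black block, and the sandy melting dish has its lip pointing to the charcoal. So the board's +x runs up-left in the top view. The pan and both dishes still need sharper measurement, so I use both views.

```bash
python3 - <<'E'
from h import *
T={'flux':((529,46),66,45),'melt':((467,-9),40,45),'tile':((626,211),9,75),'pan':((622,-182),9,80),'gauze':((427,-315),85,80),'turn':((437,317),32,110),'board':((494,22),16,100)}
for n in('top','scene'):
    c=cam(n); P=cloud(c); hsv=cv2.cvtColor(c['image'],cv2.COLOR_BGR2HSV); S,V=hsv[...,1].astype(int),hsv[...,2].astype(int)
    Z=P[...,2]; 
    M={'flux':(V>135)&(S<45)&(Z>50),'melt':(Z>26),'tile':(V>130)&(S<50),'pan':(V>125)&(S<50),'gauze':Z>75,'turn':(Z>20),'board':Z>9}
    for k,(p,z,r) in T.items():
        near=np.hypot(P[...,0]-p[0],P[...,1]-p[1])<r
        m=(M[k]&near)
        if k=='melt': m&=np.hypot(P[...,0]-467,P[...,1]+9)<36
        m=m.astype(np.uint8)
        nn,l,st,_=cv2.connectedComponentsWithStats(m)
        if nn<2: print(n,k,'none');continue
        i=1+np.argmax(st[1:,4]); w=onplane(c,np.argwhere(l==i)[:,::-1],z)[:,:2].astype(np.float32)
        (x,y),(a,b),g=cv2.minAreaRect(w)
        print(n,k,st[i,4],'c %.1f %.1f size %.1f %.1f ang %.1f'%(x,y,a,b,g),'mean',w.mean(0).round(1),'z',np.median(Z[l==i]).round(1))
    np.savetxt
    if n=='top':
        v=V[125:180,300:342]; print('mat V',np.median(V[260:275,150:180]))
        a=cv2.resize(c['image'][120:185,290:350],None,fx=6,fy=6,interpolation=cv2.INTER_CUBIC)
    else:
        b=cv2.resize(c['image'][230:295,208:268],None,fx=6,fy=6,interpolation=cv2.INTER_CUBIC)
        cv2.imwrite('pics/pan.png',np.hstack([a,b]))
E
```

```text
top flux 176 c 529.0 47.1 size 40.3 38.0 ang 89.9 mean [528.1  45.8] z 55.9
top melt 287 c 465.1 -4.3 size 50.5 52.3 ang 12.5 mean [466.1  -3.6] z 35.3
top tile 1190 c 627.0 211.6 size 100.1 101.5 ang 29.7 mean [626.7 211.7] z 8.0
top pan 897 c 618.1 -185.3 size 73.3 135.4 ang 82.1 mean [ 620.5 -184.6] z 2.5
top gauze 1727 c 427.2 -315.1 size 112.6 112.9 ang 12.8 mean [ 427.  -315.2] z 84.1
top turn 3307 c 437.0 317.4 size 176.4 178.6 ang 0.2 mean [436.6 317.2] z 31.1
top board 1124 c 494.9 21.6 size 151.9 60.3 ang 37.8 mean [493.9  21.9] z 36.1
mat V 123.0
scene flux 136 c 533.9 41.6 size 37.8 36.3 ang 5.1 mean [533.4  41.5] z 55.8
scene melt 292 c 469.4 -8.7 size 53.3 57.2 ang 14.9 mean [471.   -7.9] z 34.4
scene tile 968 c 626.7 210.6 size 99.6 101.5 ang 29.7 mean [628.2 210. ] z 7.7
scene pan 905 c 631.6 -182.1 size 69.9 98.5 ang 82.2 mean [ 629.7 -185.8] z 2.4
scene gauze 2177 c 429.6 -315.1 size 111.8 111.5 ang 13.2 mean [ 430.9 -316.9] z 84.4
scene turn 1919 c 440.8 315.2 size 178.4 179.7 ang 37.0 mean [442.3 312.5] z 30.4
scene board 1164 c 488.7 30.3 size 150.1 88.7 ang 38.1 mean [496.4  26.8] z 36.5Traceback (most recent call last):
  File "<stdin>", line 23, in <module>
    return _nx.concatenate(arrs, 0, dtype=dtype, casting=casting)
           ~~~~~~~~~~~~~~~^^^^^^^^^^^^^^^^^^^^^^^^^^^^^^^^^^^^^^^
ValueError: all the input arrays must have same number of dimensions, but the array at index 0 has 1 dimension(s) and the array at index 1 has 3 dimension(s)
```

```bash
python3 - <<'E'
from h import *
c=cam('top');s=cam('scene')
f=lambda i:cv2.convertScaleAbs(cv2.resize(i,None,fx=6,fy=6,interpolation=cv2.INTER_CUBIC),alpha=2.2,beta=-180)
cv2.imwrite('pics/pan1.png',np.hstack([f(c['image'][120:185,290:350]),f(s['image'][230:295,208:268])]))
print('melt',onplane(c,[(259.4,207.6)],40),onplane(s,[(205+542/5-80,145+152/5)],40))
E
```

```text
melt [[464.27360665  -6.74962393  40.        ]] [[470.13178784  -5.02711308  40.        ]]
```

View pics/pan1.png

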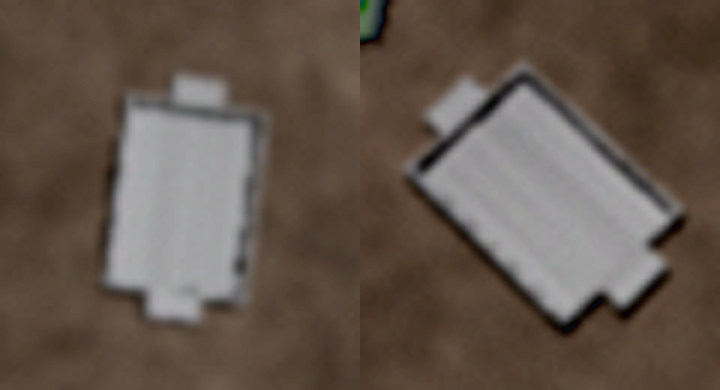

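The pan shows clearly in both views. Its rim corners are at crop (126,93),(267,115),(246,303),(104,288) in the top view and (165,68),(325,215),(206,330),(50,172) in the scene view.

```bash
python3 - <<'E'
from h import *
c=cam('top');s=cam('scene')
for cc,q,o in((c,[(126,93),(267,115),(246,303),(104,288)],(290,120)),(s,[(165,68),(325,215),(206,330),(50,172)],(208,230))):
    w=onplane(cc,(np.array(q)+.5)/6-.5+o,11)[:,:2]
    e=np.roll(w,-1,0)-w
    print(w.mean(0).round(1),np.hypot(*e.T).round(1),(np.degrees(np.arctan2(e[:,1],e[:,0]))%180).round(1))
st=env.state(); print(st['eef_pos'],st['tcp_rot'])
cat='''def go(x,y,z,yawdeg):
    "shift/turn in tool axes from the present pose (tool down); jaw direction = yaw-90deg"
    st=env.state(); p=st['eef_pos']; yaw=st['tcp_rot'][2]
    d=np.array([x,y,z])-p; cs,sn=np.cos(yaw),np.sin(yaw)
    th=(yaw-np.radians(yawdeg)+np.pi)%(2*np.pi)-np.pi
    print('go tool dx %.4f dy %.4f dz %.4f turn %.3f'%((cs*d[0]+sn*d[1])/1e3,(sn*d[0]-cs*d[1])/1e3,-d[2]/1e3,th))
'''
open('h.py','a').write(cat)
E
python3 -c "
from h import *
go(529.5,46,140,217.5)"
```

```text
[ 622.7 -183.1] [68.6 92.2 68.  95.5] [ 81.1 172.2  83.9 172.5]
[ 625.6 -183.9] [93.2 67.4 92.8 65.4] [172.5  81.5 171.2  81.8]
[211.22903667 588.20449471 214.62846367] [-3.14159150e+00  7.84112843e-06  2.79678136e+00]
go tool dx -0.4828 dy -0.4027 dz 0.0746 turn -0.999
```

Both views agree: the pan centre is about (624,-183.5) and its long axis lies at 172°. Now I start moving to the flux dish.

```bash
python3 -m pendant '[[[1,-0.02,-0.017,0,-0.1],[1,-0.06,-0.05,0,-0.23],[1,-0.1,-0.083,0,-0.36],[1,-0.14,-0.117,0,-0.49],[1,-0.18,-0.15,0,-0.62],[1,-0.22,-0.183,0,-0.75],[1,-0.25,-0.208,0,-0.88],[1,-0.27,-0.225,0,-0.999]]]'; python3 -c "
from h import *
go(529.5,46,130,217.5)"
```

```text
t: 1.3
eef_pos: [390.4, 283.0, 214.9]
tcp_rot: [-3.141, 0.001, -2.483]
ft_force: [0.9, -0.8, 1.1]
opening: 1.004
go tool dx 0.0349 dy -0.2726 dz 0.0849 turn 0.004
```

```bash
python3 -m pendant '[[[1,0.005,-0.04,0,0],[1,0.01,-0.085,0.01,0],[1,0.016,-0.13,0.03,0],[1,0.022,-0.175,0.05,0],[1,0.028,-0.22,0.07,0],[1,0.033,-0.25,0.08,0],[1,0.035,-0.2725,0.085,0],[1,0.035,-0.2725,0.085,0]]]'; python3 - <<'E'
from h import *
go(529.5,46,51,217.5)
c=cam('scene'); cv2.imwrite('pics/a1.png',cv2.resize(c['image'][90:220,180:310],None,fx=4,fy=4))
E
```

```text
t: 2.1
eef_pos: [528.3, 45.6, 128.8]
tcp_rot: [3.141, -0.0, -2.49]
ft_force: [0.6, 0.3, 0.2]
opening: 0.999
go tool dx -0.0012 dy -0.0004 dz 0.0778 turn -0.003
```

View pics/a1.png

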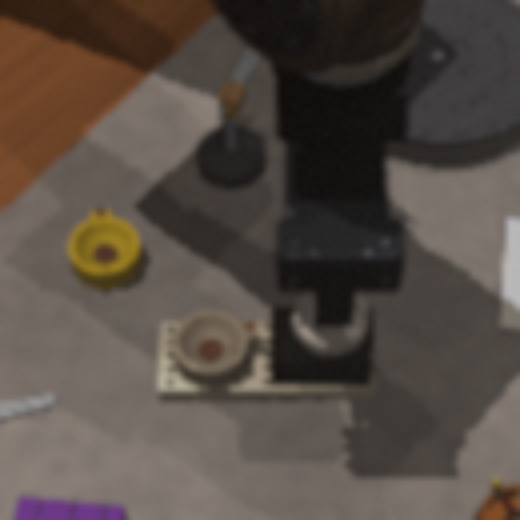

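The gripper hangs over the flux dish at crop (328,325), with its jaws straddling the board's short axis. I descend to z=51, close and lift.

```bash
python3 -m pendant '[[[1,-0.001,0,0.02,0],[1,-0.001,0,0.04,0],[1,-0.001,0,0.055,0],[1,-0.001,0,0.067,0],[1,-0.001,0,0.074,0],[1,-0.001,0,0.077,0],[1,-0.001,0,0.077,0],[1,-0.001,0,0.077,0]]]'
python3 -m pendant '[[[0.6,0,0,0,0],[0.5,0,0,0,0],[0.4,0,0,0,0],[0.3,0,0,0,0],[0.3,0,0,0,0],[0.3,0,0,0,0],[0.3,0,0,0,0],[0.3,0,0,0,0]]]'
python3 -c "
from h import *
go(529.5,46,51,217.5);print(env.state()['opening']*95)"
```

```text
t: 2.95
eef_pos: [528.4, 48.4, 53.1]
tcp_rot: [-3.141, 0.001, -2.487]
ft_force: [0.2, 0.6, 0.1]
opening: 1.002
t: 3.75
eef_pos: [528.2, 48.3, 52.6]
tcp_rot: [-3.142, 0.0, -2.487]
ft_force: [-0.2, -0.4, -0.0]
opening: 0.512
go tool dx 0.0004 dy -0.0026 dz 0.0016 turn -0.000
48.60110475756806
```

```bash
python3 -m pendant '[[[0.3,0,0,-0.005,0],[0.3,0,0,-0.015,0],[0.3,0,0,-0.03,0],[0.3,0,0,-0.045,0],[0.3,0,0,-0.055,0],[0.3,0,0,-0.06,0],[0.3,0,0,-0.06,0],[0.3,0,0,-0.06,0]]]'
python3 - <<'E'
from h import *
print(env.state()['opening'])
go(627,211,60,217.5)
c=cam('scene'); cv2.imwrite('pics/a2.png',cv2.resize(c['image'][90:220,180:310],None,fx=4,fy=4))
E
```

```text
t: 4.55
eef_pos: [528.0, 48.3, 112.4]
tcp_rot: [3.141, -0.0, -2.487]
ft_force: [-0.2, 0.3, -1.4]
opening: 0.517
0.5169010004362768
go tool dx -0.1776 dy 0.0688 dz 0.0524 turn -0.000
```

View pics/a2.png

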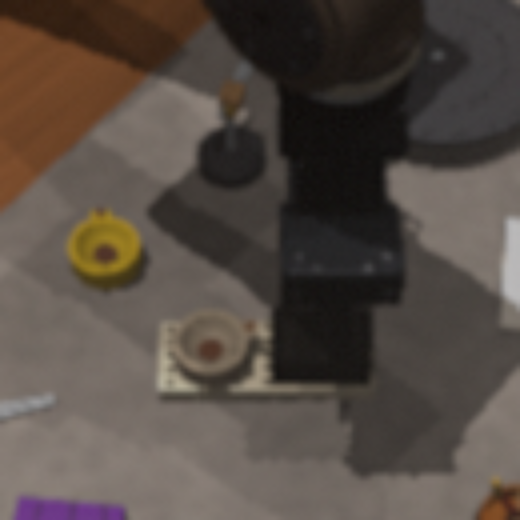

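The charcoal is bare, so the dish is in the gripper. Now over the tile.

```bash
python3 -m pendant '[[[0.3,-0.015,0.006,0,0],[0.3,-0.045,0.017,0,0],[0.3,-0.08,0.031,0.01,0],[0.3,-0.115,0.045,0.025,0],[0.3,-0.145,0.056,0.04,0],[0.3,-0.167,0.065,0.05,0],[0.3,-0.177,0.069,0.052,0],[0.3,-0.177,0.069,0.052,0]]]'; python3 -c "
from h import *
go(627,211,14,217.5)"
```

```text
t: 5.4
eef_pos: [626.6, 212.1, 59.8]
tcp_rot: [3.141, -0.001, -2.486]
ft_force: [-0.5, -0.8, -0.8]
opening: 0.512
go tool dx 0.0003 dy -0.0011 dz 0.0458 turn 0.001
```

```bash
python3 -m pendant '[[[0.3,0,-0.001,0.01,0],[0.3,0,-0.001,0.022,0],[0.3,0,-0.001,0.032,0],[0.3,0,-0.001,0.038,0],[0.3,0,-0.001,0.041,0],[0.3,0,-0.001,0.043,0],[0.3,0,-0.001,0.044,0],[0.3,0,-0.001,0.044,0]]]'; python3 -c "
from h import *
st=env.state();print(st['eef_pos'],st['ft_force'])"
```

```text
t: 6.2
eef_pos: [627.3, 210.0, 16.8]
tcp_rot: [-3.142, 0.0, -2.487]
ft_force: [0.2, 0.4, -0.7]
opening: 0.513
[627.32865196 210.03758888  16.81793745] [ 0.15566414  0.36857001 -0.72620463]
```

```bash
python3 -m pendant '[[[0.3,0,0,0.0005,0],[0.3,0,0,0.001,0],[0.3,0,0,0.0015,0],[0.3,0,0,0.002,0],[0.3,0,0,0.0023,0],[0.3,0,0,0.0026,0],[0.3,0,0,0.0028,0],[0.3,0,0,0.0028,0]]]'; python3 -c "
from h import *
st=env.state();print(st['eef_pos'],st['ft_force'])"
```

```text
t: 7.0
eef_pos: [627.2, 210.0, 13.8]
tcp_rot: [3.142, 0.0, -2.487]
ft_force: [0.1, 0.0, -0.6]
opening: 0.513
[627.20147532 209.96915529  13.79310158] [ 0.14920259  0.02831195 -0.63873454]
```

```bash
python3 -m pendant '[[[0.3,0,0,0.0003,0],[0.3,0,0,0.0006,0],[0.3,0,0,0.0008,0],[0.3,0,0,0.001,0],[0.3,0,0,0.0012,0],[0.3,0,0,0.0014,0],[0.3,0,0,0.0014,0],[0.3,0,0,0.0014,0]]]'; python3 -c "
from h import *
st=env.state();print(st['eef_pos'],st['ft_force'])"
```

```text
t: 7.8
eef_pos: [627.3, 210.0, 13.6]
tcp_rot: [-3.141, 0.001, -2.487]
ft_force: [-4.4, -1.1, 10.7]
opening: 0.517
[627.26231605 210.00393288  13.57676424] [-4.35926785 -1.0658616  10.70242537]
```

Contact at z=13.6 with 11 N. I release and rise.

```bash
python3 -m pendant '[[[0.55,0,0,0,0],[0.6,0,0,0,0],[0.7,0,0,0,0],[0.9,0,0,0,0],[0.9,0,0,-0.01,0],[0.9,0,0,-0.03,0],[0.9,0,0,-0.06,0],[0.9,0,0,-0.08,0]]]'
python3 - <<'E'
from h import *
c=cam('scene');P=cloud(c)
# charcoal top by darkness & height, and board
m=((P[...,2]>42)&(P[...,2]<54)&(np.hypot(P[...,0]-525,P[...,1]-43)<55)).astype(np.uint8)
for n,cc in(('scene',c),('top',cam('top'))):
    P=cloud(cc); V=cc['image'].max(2)
    m=((P[...,2]>38)&(V<90)&(np.hypot(P[...,0]-525,P[...,1]-43)<55)).astype(np.uint8)
    q=np.argwhere(m>0)[:,::-1]
    (x,y),(a,b),g=cv2.minAreaRect(onplane(cc,q,48)[:,:2].astype(np.float32)); print(n,len(q),x,y,a,b,g)
go(525,42,100,217.5)
E
```

```text
t: 8.6
eef_pos: [627.6, 210.1, 94.8]
tcp_rot: [-3.141, 0.002, -2.487]
ft_force: [-0.1, 0.6, -0.0]
opening: 0.899
scene 385 530.436767578125 37.51482391357422 68.05328369140625 48.919769287109375 36.81089782714844
top 397 525.70263671875 40.79322814941406 70.25091552734375 42.763999938964844 36.5882568359375
go tool dx 0.1846 dy -0.0705 dz -0.0040 turn -0.000
```

```bash
python3 -m pendant '[[[0.9,0.02,-0.008,0,0],[0.9,0.05,-0.02,0,0],[0.9,0.09,-0.035,0,0.01],[0.9,0.125,-0.049,0,0.012],[0.9,0.155,-0.061,0,0.012],[0.9,0.175,-0.069,0.005,0.012],[0.9,0.1843,-0.0722,0.015,0.012],[0.9,0.1843,-0.0722,0.02,0.012]]]'; python3 - <<'E'
from h import *
go(526.3,40.8,28,216.9)
for n in('top','scene'):
    c=cam(n);P=cloud(c);Z=P[...,2]
    m=(Z>14)&(np.hypot(P[...,0]-627,P[...,1]-211)<45)
    w=onplane(c,np.argwhere(m)[:,::-1],22)[:,:2].astype(np.float32); print(n,'flux',cv2.minAreaRect(w))
E
```

```text
t: 9.5
eef_pos: [523.9, 39.6, 71.6]
tcp_rot: [3.141, -0.001, -2.501]
ft_force: [0.1, -0.1, 0.1]
opening: 0.905
go tool dx -0.0026 dy -0.0005 dz 0.0436 turn -0.003
top flux ((637.3741455078125, 210.37380981445312), (67.39659118652344, 63.5145263671875), 50.03628921508789)
scene flux ((629.1677856445312, 207.00050354003906), (50.29886245727539, 53.588035583496094), 36.85934829711914)
```

```bash
python3 -m pendant '[[[0.9,-0.0025,0,0.005,0],[0.9,-0.0025,0,0.015,0],[0.9,-0.0025,0,0.025,0],[0.9,-0.0025,0,0.034,0],[0.9,-0.0025,0,0.04,0],[0.9,-0.0025,0,0.043,0],[0.9,-0.0025,0,0.0435,0],[0.9,-0.0025,0,0.0435,0]]]'
python3 -m pendant '[[[0.6,0,0,0,0],[0.5,0,0,0,0],[0.4,0,0,0,0],[0.3,0,0,0,0],[0.3,0,0,0,0],[0.3,0,0,0,0],[0.3,0,0,0,0],[0.3,0,0,0,0]]]'
python3 -m pendant '[[[0.3,0,0,-0.003,0],[0.3,0,0,-0.01,0],[0.3,0,0,-0.025,0],[0.3,0,0,-0.04,0],[0.3,0,0,-0.055,0],[0.3,0,0,-0.065,0],[0.3,0,0,-0.07,0],[0.3,0,0,-0.07,0]]]'
python3 - <<'E'
from h import *
go(624,-183.5,70,172)
c=cam('scene'); cv2.imwrite('pics/a3.png',cv2.resize(c['image'][100:210,190:370],None,fx=4,fy=4))
E
```

```text
t: 10.4
eef_pos: [527.0, 42.0, 29.0]
tcp_rot: [-3.142, 0.0, -2.499]
ft_force: [-0.2, 0.6, 0.4]
opening: 0.902
t: 11.2
eef_pos: [526.9, 42.0, 29.0]
tcp_rot: [-3.142, 0.0, -2.499]
ft_force: [-0.2, 0.9, 0.5]
opening: 0.457
t: 12.0
eef_pos: [527.1, 42.0, 99.5]
tcp_rot: [-3.141, 0.001, -2.499]
ft_force: [0.6, -0.1, -1.3]
opening: 0.46
go tool dx 0.0575 dy -0.2387 dz 0.0295 turn 0.782
```

View pics/a3.png

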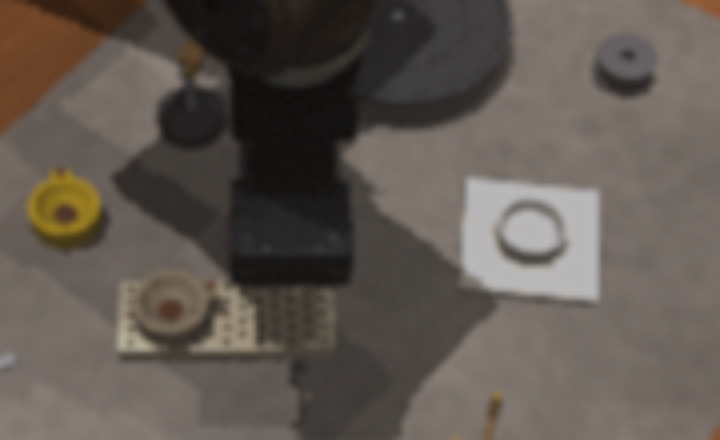

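The flux dish stands upright at mid-tile, crop (531,232), and the board under the gripper is bare, so the charcoal is held (43.5 mm opening). Now to the pan.

```bash
python3 -m pendant '[[[0.3,0.005,-0.02,0,0.06],[0.3,0.015,-0.06,0,0.18],[0.3,0.026,-0.105,0,0.31],[0.3,0.036,-0.15,0,0.44],[0.3,0.046,-0.19,0.01,0.57],[0.3,0.054,-0.22,0.02,0.69],[0.3,0.0575,-0.2387,0.028,0.782],[0.3,0.0575,-0.2387,0.03,0.782]]]'; python3 -c "
from h import *
go(624,-183.5,22,172)"
```

```text
t: 12.85
eef_pos: [623.7, -185.6, 66.7]
tcp_rot: [3.141, -0.002, 2.998]
ft_force: [-0.0, 1.1, -0.3]
opening: 0.461
go tool dx -0.0000 dy 0.0021 dz 0.0447 turn -0.004
```

```bash
python3 -m pendant '[[[0.3,0,0.001,0.01,0],[0.3,0,0.001,0.022,0],[0.3,0,0.001,0.032,0],[0.3,0,0.001,0.038,0],[0.3,0,0.001,0.042,0],[0.3,0,0.001,0.044,0],[0.3,0,0.001,0.045,0],[0.3,0,0.001,0.045,0]]]'; python3 - <<'E'
from h import *
st=env.state();print(st['eef_pos'],st['ft_force'])
f=lambda i:cv2.convertScaleAbs(cv2.resize(i,None,fx=6,fy=6,interpolation=cv2.INTER_CUBIC),alpha=1.4,beta=0)
c=cam('top');s=cam('scene')
cv2.imwrite('pics/a4.png',np.hstack([f(c['image'][120:185,290:350]),f(s['image'][230:295,208:268])]))
E
```

```text
t: 13.65
eef_pos: [624.1, -182.6, 24.1]
tcp_rot: [3.142, 0.0, 3.002]
ft_force: [-0.9, 0.2, -0.5]
opening: 0.46
[ 624.07437118 -182.58724819   24.10085079] [-0.92714587  0.23031766 -0.52210681]
```

View pics/a4.png

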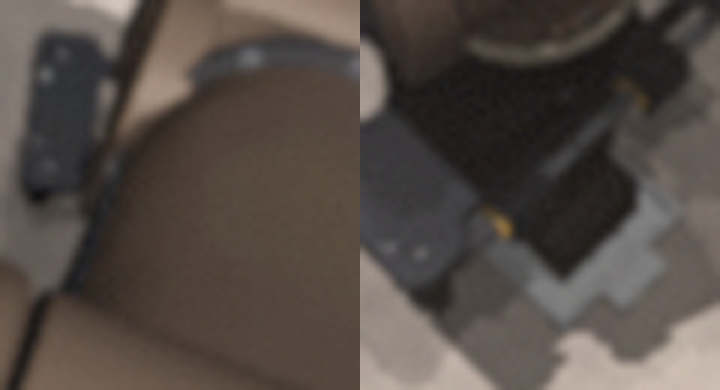

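In the scene half, the block at (580,230) is inside the pan's outline with floor showing at the end and the side. I lower it gently.

```bash
python3 -m pendant '[[[0.3,0,0,0.001,0],[0.3,0,0,0.0025,0],[0.3,0,0,0.004,0],[0.3,0,0,0.005,0],[0.3,0,0,0.006,0],[0.3,0,0,0.0065,0],[0.3,0,0,0.007,0],[0.3,0,0,0.007,0]]]'; python3 -m pendant '[[[0.3,0,0,0.0003,0],[0.3,0,0,0.0006,0],[0.3,0,0,0.0009,0],[0.3,0,0,0.0012,0],[0.3,0,0,0.0014,0],[0.3,0,0,0.0016,0],[0.3,0,0,0.0016,0],[0.3,0,0,0.0016,0]]]'
```

```text
t: 14.55
eef_pos: [624.0, -182.6, 16.9]
tcp_rot: [3.141, -0.0, 3.002]
ft_force: [-0.3, 0.7, -0.8]
opening: 0.46
t: 15.35
eef_pos: [624.0, -182.6, 16.0]
tcp_rot: [-3.142, 0.0, 3.002]
ft_force: [-2.2, 0.5, 6.7]
opening: 0.463
```

```bash
python3 -m pendant '[[[0.5,0,0,0,0],[0.55,0,0,0,0],[0.65,0,0,0,0],[0.8,0,0,0,0],[0.9,0,0,-0.01,0],[0.9,0,0,-0.03,0],[0.9,0,0,-0.06,0],[0.9,0,0,-0.09,0]]]'
python3 -c "
from h import *
go(520,-60,110,217)"
```

```text
t: 16.15
eef_pos: [623.8, -182.5, 106.8]
tcp_rot: [3.141, -0.0, 3.002]
ft_force: [-0.1, 0.1, 0.9]
opening: 0.897
go tool dx 0.1199 dy 0.1069 dz -0.0032 turn -0.786
```

```bash
python3 - <<'E'
from h import *
f=lambda i:cv2.resize(i,None,fx=5,fy=5,interpolation=cv2.INTER_CUBIC)
c=cam('top');s=cam('scene')
cv2.imwrite('pics/a5.png',np.hstack([f(c['image'][165:235,220:285]),f(s['image'][150:220,210:285])]))
for n,cc in(('top',c),('scene',s)):
    P=cloud(cc); near=np.hypot(P[...,0]-494,P[...,1]-22)<95
    m=(P[...,2]>9)&near; q=np.argwhere(m)[:,::-1]
    # board outline excluding dish: plane 16
    print(n,'board',cv2.minAreaRect(onplane(cc,q,16)[:,:2].astype(np.float32)))
    m=((P[...,2]>28)&(np.hypot(P[...,0]-467,P[...,1]+6)<45)).astype(np.uint8); q=np.argwhere(m)[:,::-1]
    print(n,'melt',cv2.minAreaRect(onplane(cc,q,40)[:,:2].astype(np.float32)))
E
```

```text
top board ((506.5782165527344, 21.766571044921875), (185.2529296875, 380.0671691894531), 7.061583995819092)
top melt ((508.7152404785156, -24.9407958984375), (181.1293182373047, 74.88523864746094), 86.33613586425781)
scene board ((-78.44493865966797, 540.0028686523438), (24.98745346069336, 192.91043090820312), 55.72521209716797)Traceback (most recent call last):
  File "<stdin>", line 11, in <module>
  File "h.py", line 12, in onplane
    r=rays(c,px)@c['R']; o=-c['R'].T@c['t']
      ~~~~^^^^^^
  File "h.py", line 9, in rays
    u=cv2.undistortPoints(np.array(px,float).reshape(-1,1,2),c['K'],c['d']).reshape(-1,2)
      ~~~~~~~~~~~~~~~~~~~^^^^^^^^^^^^^^^^^^^^^^^^^^^^^^^^^^^^^^^^^^^^^^^^^^
cv2.error: OpenCV(4.12.0) /io/opencv/modules/calib3d/src/undistort.dispatch.cpp:347: error: (-215:Assertion failed) CV_IS_MAT(_src) && CV_IS_MAT(_dst) && (_src->rows == 1 || _src->cols == 1) && (_dst->rows == 1 || _dst->cols == 1) && _src->cols + _src->rows - 1 == _dst->rows + _dst->cols - 1 && (CV_MAT_TYPE(_src->type) == CV_32FC2 || CV_MAT_TYPE(_src->type) == CV_64FC2) && (CV_MAT_TYPE(_dst->type) == CV_32FC2 || CV_MAT_TYPE(_dst->type) == CV_64FC2) in function 'cvUndistortPointsInternal'
```

View pics/a5.png

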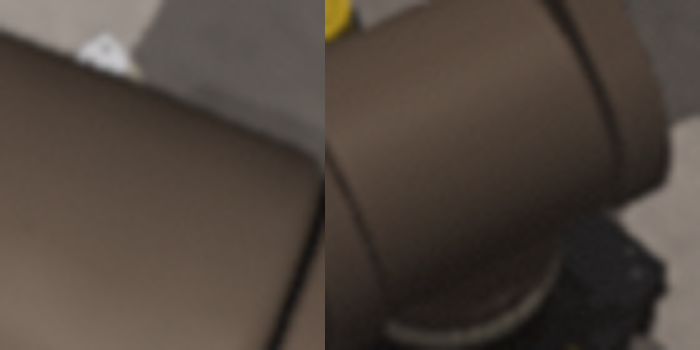

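The view is blocked by the arm, so I go by the earlier two-view estimate of about (467,-6), with the lip about 24° off the board's axis. That keeps the lip clear of the jaws.

```bash
python3 -c "
from h import *
go(467.2,-6,90,217)"
```

```text
go tool dx 0.1816 dy 0.1534 dz 0.0200 turn -0.786
```

```bash
python3 -m pendant '[[[0.9,0.015,0.013,0,-0.1],[0.9,0.045,0.038,0,-0.22],[0.9,0.08,0.067,0,-0.34],[0.9,0.115,0.097,0,-0.46],[0.9,0.145,0.122,0,-0.58],[0.9,0.17,0.143,0.01,-0.7],[0.9,0.1816,0.1534,0.02,-0.786],[0.9,0.1816,0.1534,0.02,-0.786]]]'; python3 - <<'E'
from h import *
go(467.2,-6,21,217)
c=cam('scene'); P=cloud(c)
cv2.imwrite('pics/a6.png',cv2.resize(c['image'][130:230,190:320],None,fx=5,fy=5,interpolation=cv2.INTER_CUBIC))
V=c['image'].min(2); 
E
```

```text
t: 17.05
eef_pos: [463.8, -4.1, 84.8]
tcp_rot: [3.14, -0.002, -2.492]
ft_force: [0.3, -0.6, -0.1]
opening: 0.898
go tool dx -0.0016 dy -0.0036 dz 0.0638 turn 0.004
```

View pics/a6.png

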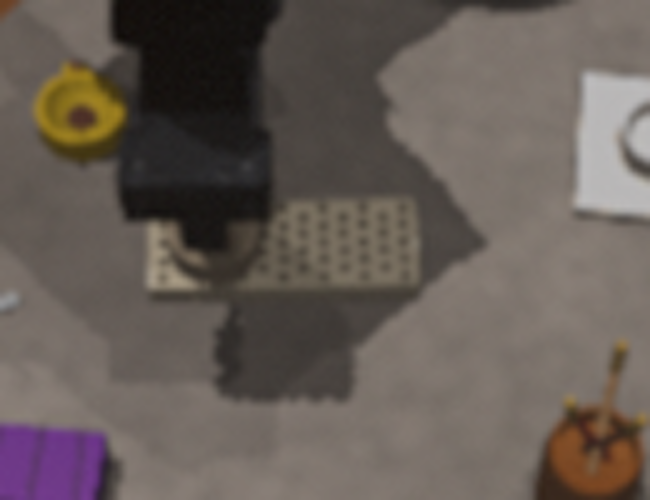

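The finger is at crop (207,235) over the dish centred at about (217,240). Allowing for parallax they are aligned, once the small computed correction is added. I descend and grip.

```bash
python3 -m pendant '[[[0.9,-0.002,-0.003,0.005,0],[0.9,-0.002,-0.0035,0.018,0],[0.9,-0.002,-0.0035,0.032,0],[0.9,-0.002,-0.0035,0.045,0],[0.9,-0.002,-0.0035,0.055,0],[0.9,-0.002,-0.0035,0.061,0],[0.9,-0.002,-0.0035,0.063,0],[0.9,-0.002,-0.0035,0.063,0]]]'
python3 -c "
from h import *
go(467.2,-6,21,217)"
```

```text
t: 17.9
eef_pos: [469.4, -7.1, 22.3]
tcp_rot: [3.141, 0.0, -2.496]
ft_force: [0.2, -0.9, -0.0]
opening: 0.9
go tool dx 0.0011 dy 0.0022 dz 0.0013 turn -0.000
```

```bash
python3 -m pendant '[[[0.65,0.001,0.002,0,0],[0.6,0.001,0.002,0,0],[0.55,0.001,0.002,0,0],[0.4,0.001,0.002,0,0],[0.3,0.001,0.002,0,0],[0.3,0.001,0.002,0,0],[0.3,0.001,0.002,0,0],[0.3,0.001,0.002,0,0]]]'
python3 -m pendant '[[[0.3,0,0,-0.003,0],[0.3,0,0,-0.01,0],[0.3,0,0,-0.03,0],[0.3,0,0,-0.06,0],[0.3,0,0,-0.09,0],[0.3,0,0,-0.115,0],[0.3,0,0,-0.13,0],[0.3,0,0,-0.13,0]]]'
python3 -c "
from h import *
go(428.5,-315.3,150,217)"
```

```text
t: 18.7
eef_pos: [467.2, -5.9, 22.4]
tcp_rot: [3.141, 0.0, -2.495]
ft_force: [-1.1, 2.3, 5.4]
opening: 0.543
t: 19.5
eef_pos: [468.0, -6.1, 154.4]
tcp_rot: [-3.139, 0.003, -2.495]
ft_force: [-0.3, 0.5, -0.9]
opening: 0.543
go tool dx 0.2177 dy -0.2231 dz 0.0044 turn 0.000
```

Melting dish gripped (51.6 mm). Now to the gauze.

```bash
python3 -m pendant '[[[0.3,0.015,-0.015,0,0],[0.3,0.045,-0.046,0,0],[0.3,0.078,-0.08,0,0],[0.3,0.112,-0.115,0,0],[0.3,0.147,-0.151,0,0],[0.3,0.18,-0.185,0,0],[0.3,0.205,-0.21,0,0],[0.3,0.2177,-0.2231,0.005,0]]]'; python3 - <<'E'
from h import *
c=cam('scene'); cv2.imwrite('pics/a7.png',cv2.resize(c['image'][180:300,70:200],None,fx=4,fy=4,interpolation=cv2.INTER_CUBIC))
go(428.5,-315.3,97,217)
P=cloud(c)
E
```

```text
t: 20.3
eef_pos: [454.5, -258.6, 138.5]
tcp_rot: [-3.104, -0.071, -2.552]
ft_force: [0.3, -0.1, -2.1]
opening: 0.542
go tool dx 0.0526 dy -0.0317 dz 0.0406 turn -0.057
```

View pics/a7.png

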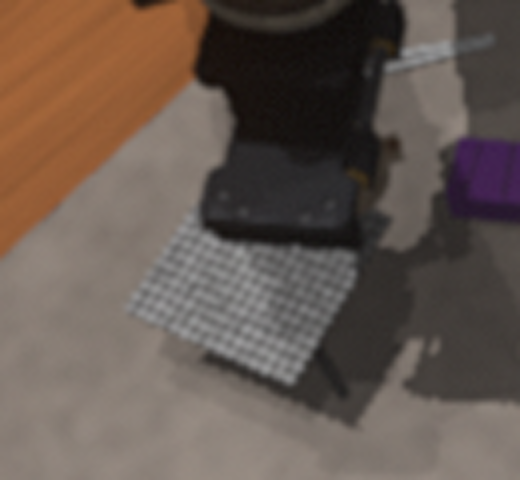

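The arm was still travelling and its pose was tilted; let it settle and check the joints.

```bash
python3 -m pendant '[[[0.3,0,0,0,0],[0.3,0,0,0,0],[0.3,0,0,0,0],[0.3,0,0,0,0],[0.3,0,0,0,0],[0.3,0,0,0,0],[0.3,0,0,0,0],[0.3,0,0,0,0]]]'; python3 -c "
from h import *
go(428.5,-315.3,110,217);print(env.state()['joints'])"
```

```text
t: 21.15
eef_pos: [454.5, -257.5, 139.3]
tcp_rot: [-3.104, -0.071, -2.552]
ft_force: [0.7, -0.1, -1.0]
opening: 0.541
go tool dx 0.0537 dy -0.0336 dz 0.0293 turn -0.056
[-0.60031867  0.44405864  1.89387594 -0.11166758  0.79784856 -2.68461077]
```

Joint 6 ran into its range limit at -2.69. I turn the tool the other way, which is harmless for a round dish.

```bash
python3 -m pendant '[[[0.3,0,0,0,0.1],[0.3,0,0,0,0.2],[0.3,0,0,0,0.3],[0.3,0,0,0,0.4],[0.3,0,0,0,0.5],[0.3,0,0,0,0.6],[0.3,0,0,0,0.7],[0.3,0,0,0,0.8]]]'; python3 -c "
from h import *
go(428.5,-315.3,110,170);print(env.state()['joints'])"
```

```text
t: 21.95
eef_pos: [454.4, -257.6, 139.3]
tcp_rot: [-3.064, -0.022, 2.928]
ft_force: [-0.6, -0.4, -1.4]
opening: 0.541
go tool dx 0.0131 dy -0.0619 dz 0.0293 turn -0.039
[-0.60040532  0.44418804  1.89383853 -0.1116865   0.79780581 -1.88047731]
```

The commanded pose kept a tilt of about 4.6°, because joint 4 yielded (-0.112) at the limit. Running joint 6 gently against its other end should push joint 4 back. I rise first, then turn there.

```bash
python3 -m pendant '[[[0.3,0,0,-0.01,0.12],[0.3,0,0,-0.02,0.24],[0.3,0,0,-0.03,0.36],[0.3,0,0,-0.04,0.48],[0.3,0,0,-0.05,0.6],[0.3,0,0,-0.05,0.74],[0.3,0,0,-0.05,0.88],[0.3,0,0,-0.05,1.0]]]'
python3 -m pendant '[[[0.3,0,0,0,0.14],[0.3,0,0,0,0.28],[0.3,0,0,0,0.42],[0.3,0,0,0,0.56],[0.3,0,0,0,0.7],[0.3,0,0,0,0.84],[0.3,0,0,0,0.98],[0.3,0,0,0,1.12]]]'
python3 -m pendant '[[[0.3,0,0,0,0.14],[0.3,0,0,0,0.28],[0.3,0,0,0,0.42],[0.3,0,0,0,0.56],[0.3,0,0,0,0.7],[0.3,0,0,0,0.84],[0.3,0,0,0,0.98],[0.3,0,0,0,1.12]]]'
python3 -m pendant '[[[0.3,0,0,0,0.14],[0.3,0,0,0,0.28],[0.3,0,0,0,0.42],[0.3,0,0,0,0.56],[0.3,0,0,0,0.7],[0.3,0,0,0,0.84],[0.3,0,0,0,0.98],[0.3,0,0,0,1.12]]]'
python3 -c "
from h import *
print(env.state()['joints'])"
```

```text
t: 22.75
eef_pos: [456.3, -254.0, 189.1]
tcp_rot: [-3.081, 0.053, 1.929]
ft_force: [0.5, -0.7, -1.6]
opening: 0.537
t: 23.55
eef_pos: [456.3, -254.0, 189.1]
tcp_rot: [3.12, 0.077, 0.806]
ft_force: [0.2, -0.1, -2.5]
opening: 0.539
t: 24.35
eef_pos: [456.3, -254.0, 189.1]
tcp_rot: [3.063, 0.014, -0.314]
ft_force: [-0.0, -0.1, -0.5]
opening: 0.539
t: 25.15
eef_pos: [456.3, -254.0, 189.1]
tcp_rot: [3.094, -0.065, -1.431]
ft_force: [0.4, -0.8, -1.1]
opening: 0.539
[-0.59270379  0.37731889  1.84053343 -0.1006462   0.91799162  2.47205287]
```

```bash
python3 -m pendant '[[[0.3,0,0,0,0.1],[0.3,0,0,0,0.2],[0.3,0,0,0,0.22],[0.3,0,0,0,0.24],[0.3,0,0,0,0.26],[0.3,0,0,0,0.28],[0.3,0,0,0,0.28],[0.3,0,0,0,0.28]]]'
python3 -c "
from h import *
print(env.state()['joints'])"
```

```text
t: 25.95
eef_pos: [450.5, -263.1, 190.4]
tcp_rot: [3.121, -0.057, -1.691]
ft_force: [0.4, -0.9, -1.0]
opening: 0.539
[-0.62375562  0.37311152  1.8421225  -0.07559396  0.9177645   2.68425728]
```

It works: joint 4 is returning. I continue.

```bash
python3 -m pendant '[[[0.3,0,0,0,0.03],[0.3,0,0,0,0.05],[0.3,0,0,0,0.07],[0.3,0,0,0,0.09],[0.3,0,0,0,0.11],[0.3,0,0,0,0.12],[0.3,0,0,0,0.12],[0.3,0,0,0,0.12]]]'
python3 -c "
from h import *
print(env.state()['joints'])"
```

```text
t: 26.75
eef_pos: [437.9, -279.0, 191.3]
tcp_rot: [-3.139, -0.025, -1.781]
ft_force: [0.6, 0.1, -0.9]
opening: 0.54
[-0.68345757  0.36541493  1.85099457 -0.02667017  0.91183625  2.68459014]
```

```bash
python3 -m pendant '[[[0.3,0,0,0,0.02],[0.3,0,0,0,0.04],[0.3,0,0,0,0.05],[0.3,0,0,0,0.06],[0.3,0,0,0,0.064],[0.3,0,0,0,0.064],[0.3,0,0,0,0.064],[0.3,0,0,0,0.064]]]'
python3 -c "
from h import *
print(env.state()['joints'])"
```

```text
t: 27.55
eef_pos: [430.8, -287.2, 191.2]
tcp_rot: [-3.129, -0.007, -1.829]
ft_force: [0.3, -0.7, -1.6]
opening: 0.543
[-7.15445846e-01  3.62166399e-01  1.85637092e+00 -4.38330366e-04
  9.08749540e-01  2.68460078e+00]
```

The tool is upright again to within 0.8°. I turn back to a mid-range yaw of 37°, which also suits the board grasp later.

```bash
python3 -m pendant '[[[0.3,0,0,0,-0.14],[0.3,0,0,0,-0.28],[0.3,0,0,0,-0.42],[0.3,0,0,0,-0.56],[0.3,0,0,0,-0.7],[0.3,0,0,0,-0.84],[0.3,0,0,0,-0.98],[0.3,0,0,0,-1.12]]]'
python3 -m pendant '[[[0.3,0,0,0,-0.14],[0.3,0,0,0,-0.28],[0.3,0,0,0,-0.42],[0.3,0,0,0,-0.56],[0.3,0,0,0,-0.7],[0.3,0,0,0,-0.84],[0.3,0,0,0,-0.98],[0.3,0,0,0,-1.12]]]'
python3 -c "
from h import *
print(env.state()['joints']);go(428.5,-315.3,125,37)"
```

```text
t: 28.35
eef_pos: [430.8, -287.1, 191.2]
tcp_rot: [3.141, -0.014, -0.703]
ft_force: [-0.3, -0.4, -1.1]
opening: 0.539
t: 29.15
eef_pos: [430.8, -287.2, 191.2]
tcp_rot: [3.128, -0.006, 0.417]
ft_force: [-0.4, 0.4, -1.5]
opening: 0.542
[-7.15374288e-01  3.62138926e-01  1.85639122e+00 -4.68152574e-04
  9.08730131e-01  4.38833351e-01]
go tool dx -0.0135 dy 0.0248 dz 0.0662 turn -0.229
```

```bash
python3 -m pendant '[[[0.3,-0.002,0.004,0.01,-0.05],[0.3,-0.004,0.009,0.025,-0.1],[0.3,-0.007,0.014,0.04,-0.15],[0.3,-0.01,0.019,0.052,-0.2],[0.3,-0.012,0.023,0.06,-0.229],[0.3,-0.0135,0.0248,0.065,-0.229],[0.3,-0.0135,0.0248,0.066,-0.229],[0.3,-0.0135,0.0248,0.066,-0.229]]]'; python3 - <<'E'
from h import *
go(428.5,-315.3,95,37)
c=cam('scene'); cv2.imwrite('pics/a8.png',cv2.resize(c['image'][180:300,70:200],None,fx=4,fy=4,interpolation=cv2.INTER_CUBIC))
E
```

```text
t: 29.95
eef_pos: [429.0, -315.9, 125.6]
tcp_rot: [3.128, -0.003, 0.639]
ft_force: [0.3, 0.1, -0.9]
opening: 0.54
go tool dx -0.0001 dy -0.0008 dz 0.0306 turn -0.007
```

View pics/a8.png

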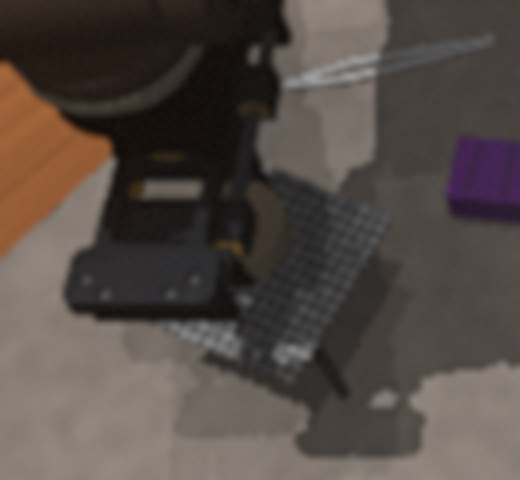

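The dish's side shows at crop (265,235), level in the jaws above the gauze. I lower it.

```bash
python3 -m pendant '[[[0.3,0,-0.0005,0.005,0],[0.3,0,-0.0005,0.013,0],[0.3,0,-0.0005,0.02,0],[0.3,0,-0.0005,0.025,0],[0.3,0,-0.0005,0.028,0],[0.3,0,-0.0005,0.03,0],[0.3,0,-0.0005,0.0305,0],[0.3,0,-0.0005,0.0305,0]]]'; python3 -m pendant '[[[0.3,0,0,0.0005,0],[0.3,0,0,0.001,0],[0.3,0,0,0.0015,0],[0.3,0,0,0.0018,0],[0.3,0,0,0.0021,0],[0.3,0,0,0.0024,0],[0.3,0,0,0.0024,0],[0.3,0,0,0.0024,0]]]'
```

```text
t: 30.8
eef_pos: [429.0, -315.9, 95.0]
tcp_rot: [3.127, -0.003, 0.64]
ft_force: [-0.5, 0.4, -0.2]
opening: 0.544
t: 31.6
eef_pos: [429.0, -315.9, 92.6]
tcp_rot: [3.128, -0.003, 0.64]
ft_force: [0.5, 0.6, -2.0]
opening: 0.54
```

```bash
python3 -m pendant '[[[0.3,0,0,0.0003,0],[0.3,0,0,0.0006,0],[0.3,0,0,0.0009,0],[0.3,0,0,0.0011,0],[0.3,0,0,0.0013,0],[0.3,0,0,0.0013,0],[0.3,0,0,0.0013,0],[0.3,0,0,0.0013,0]]]'; python3 -c "
from h import *
print([env.state()[k] for k in('eef_pos','ft_force')])"
```

```text
t: 32.4
eef_pos: [429.1, -315.9, 91.7]
tcp_rot: [3.127, -0.003, 0.64]
ft_force: [-1.0, 1.2, 5.9]
opening: 0.54
[array([ 429.05049547, -315.92344475,   91.65244733]), array([-0.95772038,  1.2122505 ,  5.90436197])]
```

```bash
python3 -m pendant '[[[0.55,0,0,0.0002,0],[0.58,0,0,0.0002,0],[0.65,0,0,0.0002,0],[0.8,0,0,0.0002,0],[0.9,0,0,-0.005,0],[0.9,0,0,-0.02,0],[0.9,0,0,-0.04,0],[0.9,0,0,-0.06,0]]]'
python3 -c "
from h import *
go(494.5,22,100,37.3);print(env.state()['joints'])"
```

```text
t: 33.2
eef_pos: [428.3, -315.3, 152.2]
tcp_rot: [3.128, -0.003, 0.64]
ft_force: [0.4, 0.5, 0.3]
opening: 0.897
go tool dx 0.2545 dy -0.2310 dz 0.0522 turn -0.011
[-7.58900878e-01  4.32067039e-01  1.86647864e+00  3.59523363e-04
  8.29043134e-01  1.71775896e-01]
```

```bash
python3 -m pendant '[[[0.9,0.01,-0.009,-0.01,0],[0.9,0.03,-0.027,-0.02,0],[0.9,0.06,-0.054,-0.02,0],[0.9,0.09,-0.082,-0.02,0],[0.9,0.12,-0.109,-0.02,0],[0.9,0.14,-0.127,-0.02,0],[0.9,0.15,-0.136,-0.02,0],[0.9,0.153,-0.139,-0.02,0]]]'; python3 - <<'E'
from h import *
f=lambda i:cv2.resize(i,None,fx=4,fy=4,interpolation=cv2.INTER_CUBIC)
c=cam('top');s=cam('scene')
A=f(c['image'][170:260,335:425]);B=f(s['image'][190:280,85:185]); 
cv2.imwrite('pics/a9.png',np.hstack([A,B]))
P=cloud(s); V=s['image'].min(2)
m=((V>95)&(P[...,2]>5)&(P[...,2]<35)&(np.hypot(P[...,0]-494,P[...,1]-22)<95)).astype(np.uint8)
q=np.argwhere(m)[:,::-1]; print(len(q),cv2.minAreaRect(onplane(s,q,16)[:,:2].astype(np.float32)))
go(494.5,22,60,37.3)
E
```

```text
t: 34.0
eef_pos: [467.9, -111.0, 169.7]
tcp_rot: [3.128, -0.003, 0.642]
ft_force: [-1.2, -0.5, 0.9]
opening: 0.901
382 ((489.96197509765625, 29.339740753173828), (146.52114868164062, 73.28778839111328), 35.260990142822266)
go tool dx 0.1016 dy -0.0918 dz 0.1097 turn -0.011
```

View pics/a9.png

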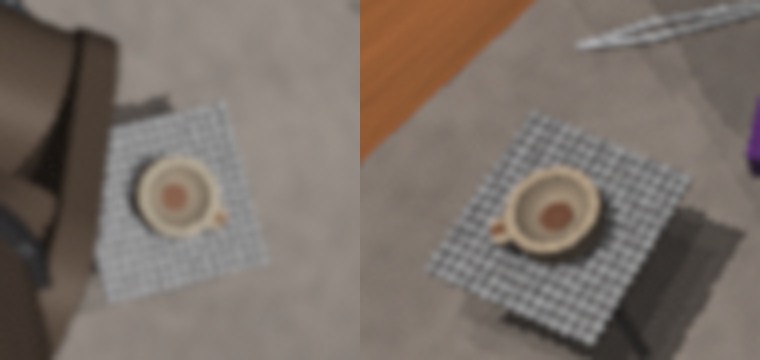

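The melting dish sits upright in the middle of the gauze: crop (178,195) against the gauze centre at (167,200), and the difference is its height parallax. Now the board.

```bash
python3 -m pendant '[[[0.95,0.008,-0.007,0.01,-0.01],[0.95,0.022,-0.02,0.03,-0.01],[0.95,0.042,-0.038,0.05,-0.01],[0.95,0.062,-0.056,0.07,-0.01],[0.95,0.08,-0.072,0.09,-0.01],[0.95,0.093,-0.084,0.1,-0.01],[0.95,0.1,-0.09,0.105,-0.01],[0.95,0.1015,-0.0918,0.107,-0.01]]]'; python3 - <<'E'
from h import *
go(494.5,22,5,37.3)
s=cam('scene'); cv2.imwrite('pics/a10.png',cv2.resize(s['image'][140:210,205:290],None,fx=7,fy=7,interpolation=cv2.INTER_CUBIC))
E
```

```text
t: 34.9
eef_pos: [495.6, 21.2, 60.9]
tcp_rot: [3.128, -0.002, 0.65]
ft_force: [-0.4, 0.4, 0.2]
opening: 0.952
go tool dx -0.0004 dy -0.0013 dz 0.0559 turn -0.001
```

View pics/a10.png

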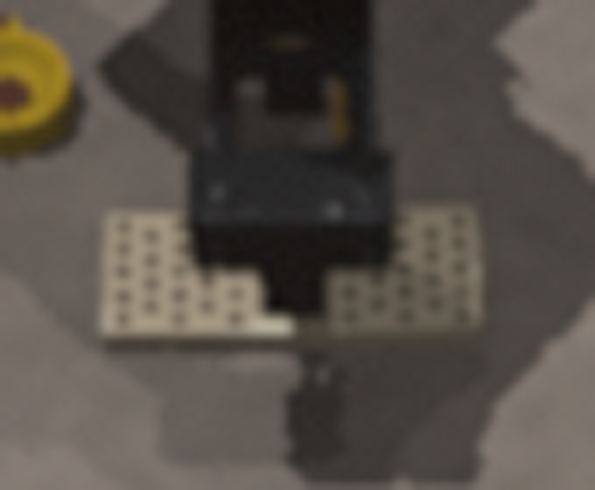

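Board's top corners are at crop (102,331),(483,325),(478,206),(107,212). I check its centre from these.

```bash
python3 - <<'E'
from h import *
s=cam('scene')
w=onplane(s,(np.array([(102,331),(483,325),(478,206),(107,212)])+.5)/7-.5+(205,140),16)[:,:2]
e=np.roll(w,-1,0)-w; print(w.mean(0),np.hypot(*e.T),np.degrees(np.arctan2(e[:,1],e[:,0]))%180)
E
```

```text
[493.49631737  22.41931828] [149.73574143  56.96644245 150.04014023  56.66902921] [ 37.86317607 127.01074036  37.97533659 127.3137645 ]
```

```bash
python3 -m pendant '[[[0.95,-0.001,-0.002,0.01,-0.007],[0.95,-0.001,-0.002,0.022,-0.007],[0.95,-0.001,-0.002,0.034,-0.007],[0.95,-0.001,-0.002,0.044,-0.007],[0.95,-0.001,-0.002,0.051,-0.007],[0.95,-0.001,-0.002,0.0555,-0.007],[0.95,-0.001,-0.002,0.0565,-0.007],[0.95,-0.001,-0.002,0.0565,-0.007]]]'
python3 -m pendant '[[[0.75,0,0,0,0],[0.7,0,0,0,0],[0.65,0,0,0,0],[0.6,0,0,0,0],[0.5,0,0,0,0],[0.4,0,0,0,0],[0.35,0,0,0,0],[0.35,0,0,0,0]]]'
```

```text
t: 35.8
eef_pos: [494.3, 21.4, 5.2]
tcp_rot: [3.128, -0.002, 0.657]
ft_force: [0.1, 0.2, 0.3]
opening: 0.947
t: 36.6
eef_pos: [494.2, 21.4, 5.3]
tcp_rot: [3.128, -0.002, 0.657]
ft_force: [-1.2, 0.4, 4.4]
opening: 0.606
```

Gripped at 57.6 mm. I lift clear of the third hand and carry the board over.

```bash
python3 -m pendant '[[[0.35,0,0,-0.003,0],[0.35,0,0,-0.01,0],[0.35,0,0,-0.03,0],[0.35,0,0,-0.06,0],[0.35,0,0,-0.09,0],[0.35,0,0,-0.115,0],[0.35,0,0,-0.13,0],[0.35,0,0,-0.13,0]]]'; python3 -c "
from h import *
go(438.7,316.3,130,37.5)"
```

```text
t: 37.4
eef_pos: [493.6, 22.6, 137.3]
tcp_rot: [3.125, -0.005, 0.657]
ft_force: [0.2, -1.0, -1.8]
opening: 0.607
go tool dx 0.1359 dy -0.2661 dz 0.0073 turn 0.002
```

```bash
python3 -m pendant '[[[0.35,0.009,-0.017,0,0],[0.35,0.027,-0.053,0,0],[0.35,0.05,-0.097,0,0],[0.35,0.072,-0.142,0,0],[0.35,0.095,-0.186,0,0],[0.35,0.117,-0.228,0,0],[0.35,0.13,-0.255,0,0],[0.35,0.136,-0.266,0,0]]]'; python3 -c "
from h import *
go(438.7,316.3,45,37.5)"
```

```text
t: 38.2
eef_pos: [436.9, 318.4, 130.7]
tcp_rot: [3.128, -0.001, 0.66]
ft_force: [-0.7, -0.1, -1.2]
opening: 0.608
go tool dx 0.0001 dy 0.0027 dz 0.0857 turn 0.005
```

```bash
python3 -m pendant '[[[0.35,0,0,0.005,0],[0.35,0,0,0.02,0],[0.35,0,0,0.04,0],[0.35,0,0,0.058,0],[0.35,0,0,0.072,0],[0.35,0,0,0.08,0],[0.35,0,0,0.083,0],[0.35,0,0,0.083,0]]]'; python3 -c "
from h import *
go(438.7,316.3,37.5,37.5)"
```

```text
t: 39.0
eef_pos: [439.2, 314.8, 48.6]
tcp_rot: [3.128, -0.002, 0.656]
ft_force: [-0.4, 0.3, -1.4]
opening: 0.608
go tool dx 0.0005 dy -0.0015 dz 0.0111 turn 0.002
```

```bash
python3 -m pendant '[[[0.35,0,-0.001,0.002,0],[0.35,0.0005,-0.0015,0.004,0],[0.35,0.0005,-0.0015,0.006,0],[0.35,0.0005,-0.0015,0.0075,0],[0.35,0.0005,-0.0015,0.0085,0],[0.35,0.0005,-0.0015,0.009,0],[0.35,0.0005,-0.0015,0.0095,0],[0.35,0.0005,-0.0015,0.0095,0]]]'; python3 -m pendant '[[[0.35,0,0,0.0003,0],[0.35,0,0,0.0006,0],[0.35,0,0,0.0009,0],[0.35,0,0,0.0012,0],[0.35,0,0,0.0014,0],[0.35,0,0,0.0014,0],[0.35,0,0,0.0014,0],[0.35,0,0,0.0014,0]]]'
```

```text
t: 39.8
eef_pos: [438.6, 316.9, 39.3]
tcp_rot: [3.128, -0.003, 0.657]
ft_force: [-0.2, 0.1, -1.1]
opening: 0.604
t: 40.6
eef_pos: [438.7, 316.9, 37.9]
tcp_rot: [3.127, -0.003, 0.657]
ft_force: [0.0, -0.6, -2.2]
opening: 0.602
```

```bash
python3 -m pendant '[[[0.35,0,0,0.0003,0],[0.35,0,0,0.0006,0],[0.35,0,0,0.0008,0],[0.35,0,0,0.001,0],[0.35,0,0,0.0012,0],[0.35,0,0,0.0012,0],[0.35,0,0,0.0012,0],[0.35,0,0,0.0012,0]]]'
```

```text
t: 41.4
eef_pos: [438.6, 316.9, 37.3]
tcp_rot: [3.127, -0.003, 0.657]
ft_force: [-1.2, -2.1, 9.8]
opening: 0.606
```

```bash
python3 -m pendant '[[[0.62,0,0,0,0],[0.65,0,0,0,0],[0.7,0,0,0,0],[0.85,0,0,0,0],[0.95,0,0,-0.005,0],[0.95,0,0,-0.02,0],[0.95,0,0,-0.05,0],[0.95,0,0,-0.08,0]]]'
python3 -c "
from h import *
go(230,580,230,37.5)"
```

```text
t: 42.2
eef_pos: [437.6, 317.5, 117.6]
tcp_rot: [3.128, -0.001, 0.657]
ft_force: [0.4, -0.4, 0.2]
opening: 0.944
go tool dx -0.0041 dy -0.3346 dz -0.1124 turn 0.002
```

```bash
python3 -m pendant '[[[0.95,0,-0.01,-0.04,0],[0.95,0,-0.04,-0.07,0],[0.95,0,-0.085,-0.095,0],[0.95,0,-0.13,-0.11,0],[0.95,0,-0.175,-0.112,0],[0.95,0,-0.22,-0.112,0],[0.95,0,-0.26,-0.112,0],[0.95,0,-0.28,-0.112,0]]]'; python3 - <<'E'
from h import *
c=cam('top');s=cam('scene')
f=lambda i,k:cv2.resize(i,None,fx=k,fy=k,interpolation=cv2.INTER_CUBIC)
A=f(c['image'][110:270,90:410],2.4); B=f(s['image'][70:300,90:380],1.18)
W=max(A.shape[1],B.shape[1]); 
cv2.imwrite('pics/fin.png',A); cv2.imwrite('pics/fin2.png',f(s['image'][70:300,90:380],2.6))
E
```

```text
t: 43.0
eef_pos: [263.4, 542.4, 225.0]
tcp_rot: [3.128, -0.003, 0.659]
ft_force: [0.8, 0.1, 0.4]
opening: 0.947
```

View pics/fin.png

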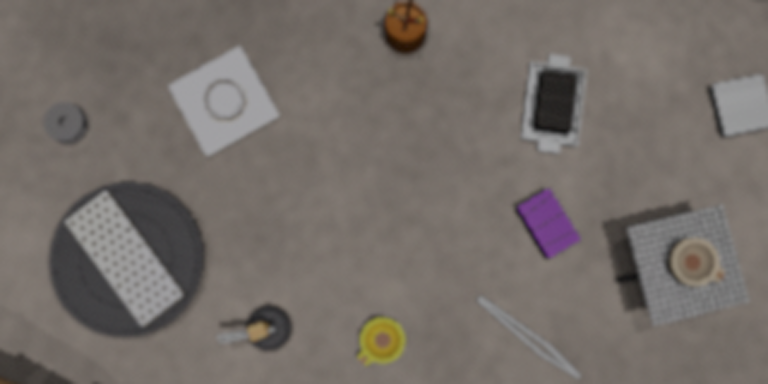

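View pics/fin2.png

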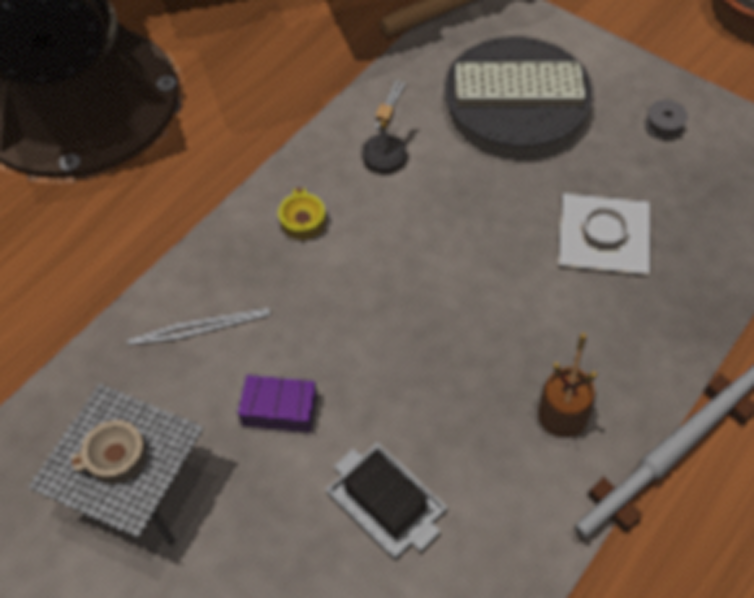

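Both final views show everything upright and centred. The flux dish is at (225,99) against tile centre (223,100), and the board at (124,258) against the platter at (127,258), which is parallax. The charcoal lies flat inside the pan, and the jar and third hand are still standing. One depth check, then I hand in.

```bash
python3 - <<'E'
from h import *
c=cam('top');P=cloud(c)
for n,(u,v) in dict(char=(555,100),board=(124,258),melt=(695,262),flux=(225,99),jar=(405,30)).items():
    a,b=int(u/2.4+90),int(v/2.4+110); q=P[b-2:b+3,a-2:a+3].reshape(-1,3); print(n,np.median(q,0).round(1),q[:,2].std().round(1))
m=(c['image'].max(2)<75)&(P[...,2]>20)&(np.hypot(P[...,0]-624,P[...,1]+183)<50)
print(cv2.minAreaRect(onplane(c,np.argwhere(m)[:,::-1],35)[:,:2].astype(np.float32)))
print(env.job_done())
E
```

```text
char [ 623.  -180.2   34.2] 1.6
board [438.3 315.2  47.7] 2.0
melt [ 429.7 -317.7   98. ] 2.1
flux [626.9 209.1  17.2] 2.0
jar [702.9  -3.5  47.5] 4.1
((621.7396240234375, -180.51641845703125), (43.267215728759766, 71.72418212890625), 81.78231048583984)
the job is handed in; nothing more can be done
None
```

The job is done and handed in at about 43 s of the 125 s. In the order asked, I set the flux dish on the tile, the charcoal in its pan, the melting dish on the gauze and the board on the turntable. Each went down gently, with about 6–11 N at contact.

**Last checks:** the final camera views show all four upright and within about 3 mm of their centres. The charcoal lies flat in the pan (top at 34 mm, expected 35). The board's top is at 47.7 mm (expected 48). The jar, third hand and both look-alikes appear untouched.

**What went wrong or disagreed:**
- **Tilt on the way to the tripod:** joint 6 reached its range limit while carrying the melting dish and tilted the tool 4.6°. I took this out by turning to the joint's other end. About 0.8° stayed for the last two placings, with no visible effect.
- **Camera offset:** the two cameras differed by about 3 mm, so I averaged most positions between them.
- **Flux dish reading:** one early top-camera measurement of the dish on the tile was off by about 10 mm, taken with the arm close by. Later views showed the dish centred.

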